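Set the pasta roller to thickness six

ROBOT

A 7-joint arm with a two-finger parallel gripper is mounted at the origin on a cart in front of the work surface, level with it; the furniture and walls round the work are solid. World frame = base frame: x ahead of the robot, y to its left, z up, the work surface at z = 0. Lengths are in mm, angles in rad, forces in N, time in s.
With the tool pointing down it reaches from about 400 to 875 mm from the base axis. Payload 4.4 kg.
Tool frame: the origin (TCP) lies midway between the tips of the shut fingers; the grasp point (between the pads) lies 19 mm behind it (ctrl.grip_point_offset is the distance from the TCP to the grasp point, in mm); z points along the fingers, y is the line along which they close (so a half turn about z gives the same grasp; the last joint's range is limited). The gripper opens to 85 mm and grips with 20 to 120 N. Pads are 22 mm wide; open, the fingers measure 114 mm over their backs; the gripper's body (76 mm by 85 mm) begins 54 mm behind the grasp point. The pads swing forward as they close: fully open they stand 13 mm farther back than shut.
Start: joints at [-1.378, 0.628, 0.038, 1.517, -0.027, 0.996, -0.02], TCP at [166.323, 628.374, 231.313] pointing down, gripper open.
Joint ranges: [-3.06, 3.06], [-0.37, 2.12], [-1.25, 1.32], [0.18, 2.47], [-1.1, 4.24], [0.23, 1.98], [-2.94, 2.94]. Speed limits (rad/s): [2.57, 2.57, 3.14, 3.14, 3.14, 3.14, 3.14].

INTERFACE

Orientations are given as [roll, pitch, yaw] about the fixed x, y, z axes, in that order (R = Rz(yaw) Ry(pitch) Rx(roll)).
In Python, from cell import ctrl gives the robot as it stands.
- The arm moves only by the tool nudge_tcp, called after "Request:" as a command line: name --pt "numbers of a row" for each row, then --argument value for the rest. Schema: {"type":"object","properties":{"ticks":{"type":"array","items":{"type":"array","items":{"type":"number"},"minItems":7,"maxItems":7},"minItems":1,"maxItems":12},"only":{"type":"string"},"quiet":{"type":"boolean"},"lines":{"type":"string"}},"required":["ticks"],"additionalProperties":false}. ticks is a list of rows, 1 to 12 of them, each of 7 numbers: dx, dy, dz in mm, then a rotation vector rx, ry, rz in rad, then the finger opening in mm; each row shifts and turns the commanded pose from where the row before left it, along the tool's axes as they then stand; what a row does not reach is not made up. A row lasts 1/10 s, in which the tool goes at most 50 mm and 0.15 rad, less where a joint would pass 70% of its speed; a pose out of reach is approached as far as the arm can. The fingers move at their own pace and stop on an object; the grip force is fixed at half the most. Time passes only in rows, so rows that do not move let the fingers close. The tool returns the time, the measured TCP pose, the force, the opening and the grip force at its end. only (a regular expression) keeps the lines of the reply that match it, lines (a string "A,B") keeps lines A to B, and quiet returns only ok. Input that does not fit is refused with a message, and nothing moves.
- ctrl.read_state(): the state, without advancing time (a new reading comes with each control period).
- ctrl.get_image(name): name is "scene" or "top" or "wrist"; returns the picture (420x560x3 uint8, blue, green, red); there is no depth.
- ctrl.calibration(name): a dict with "fx", "fy", "cx", "cy" (pixels), "k1" (the pictures are not rectified: a ray, as slopes to the right and down, at radius r is drawn at 1 + k1 r^2 times it, then the intrinsics apply), "rvec" (rotation vector, rad) and "tvec" (3), from world to camera coordinates, as OpenCV has them; the wrist camera has in their place "hand_eye" (4x4, takes a point from camera to tool coordinates, whose origin is the TCP and whose axes are the flange's). Camera axes: x right, y down, z forward; pixel columns grow to the right and rows downward; lengths in mm; the calibration is good to about 2 mm. A picture is of the moment at which its call begins: read the wrist's pose just before it. calibration takes no time and is no camera call.
- ctrl.finish_job(): hands the job in; it is judged then, once.
The state is a dict: "clock": time; "qpos": joint angles; "qd": joint speeds; "tau": joint torques, N m; "eef_pos": TCP position; "tool_rot": TCP orientation; "force": force on the tool from outside, world axes, zero at the start; "torque": the same for the moment, N m; "width": finger opening in mm; "gripper_force": force on a finger pad.
Only numpy, scipy, OpenCV 4.12 (cv2) and the standard library are available. Lean on these libraries where they do the work, as an engineer would, in place of code of your own. Each camera call takes 0.05 s, during which the arm holds its last target. There are 200 camera calls.

TASK

The dough is to be rolled thin: set the pasta roller's thickness dial to setting six. Pull the sprung knob out so that its pin leaves the index plate, turn it clockwise (in stages if need be) to the hole with six dots and see that it springs fully home there; do not force it round while the pin is in a hole, and leave the other things where they stand.

Things in the scene. Friction and masses are not known exactly. Their poses are not given: they have to be found in the camera images.
- pasta_roller: Steel hand-cranked pasta roller, 186 long x 130 x 125 mm high, fixed to the worktop, dial end towards the robot, crank with a wooden grip at the far end. Origin under it on the worktop; x runs along the rollers from dial end to crank end, z up. The end panel with the dial is at x = -96 mm, y = -54 to +76 mm; the dial's axis is parallel to x at y = 0, z = 85 mm.
- index_plate: Fixed aluminium disc, 86 mm across, 8 mm thick, flat on the end panel. Origin on the dial's axis at the panel; z = dial's axis, out towards the robot (the way the knob is pulled), x up, y left. Seven 8.4 mm holes on a 28 mm radius, 30 degrees apart, with one to seven raised dots outside them: one at 9 o'clock, four at 12, six at 2 o'clock, seven at 3. The face between holes is flat.
- six_mark (a point): The point beside the six dots (60 degrees clockwise of the top, 36 mm from the axis, 15.6 mm out from the end panel) where the pointer's nose belongs when the dial is home at six.
- knob: Black knob with its pointer. Origin on the axis, at the panel when home; z out, x along the pointer. Sprung: pulls out at most 12 mm, 4.2 N home, 0.35 N more per mm. A 6 mm pin, hardly tapered, on a steel arm behind the pointer, stands 6.5 mm deep in a hole, so it turns only when out further. The worn knob has play on that arm, up to 6 degrees each way, so the pointer shows the pin only roughly.
- grip (a point): Middle of the knob's grip, on the axis: ribbed, round, 36 mm diameter, 24 mm long along the axis, a 40 mm rim 4.5 mm thick at its outer end; behind a 22 mm neck, then the pointer arm. 42 mm out from the end panel when home, 48.5 mm when the pin stands on the plate's face. The pin enters a hole within about 3 degrees of its centre: feel for it. Grip firmly (about 50 N): it slips in a light grip.
- pointer (a point): Nose of the pointer, 36 mm from the axis; 15.6 mm out from the end panel when home. At the start the pin is home in the hole of one, two or three dots. The sprung rollers turn the dial back (anticlockwise, about 0.13 to 0.17 N m) when the pin is out and the knob let go, until the pin falls into a lower hole; it stays only with the pin in a hole.
- oregano: Glass spice jar with dark cap, 44 mm across, 96 mm high, standing beside the roller; origin under its centre. Not to be disturbed.
- salt_shaker: Salt shaker, 44 mm across, 90 mm high, standing beside the roller; origin under its centre. Not to be disturbed.
- lemon: Lemon, 78 x 55 x 56 mm, lying on the worktop; origin under its centre. Not to be disturbed.
- garlic: Garlic bulb, 60 mm across; origin under its centre. Not to be disturbed.
- small_bowl: Small white bowl, 116 mm across, 52 mm high; origin under its centre. Not to be disturbed.
- tomato_tin: Low tin, 75 mm across, 58 mm high; origin under its centre. Not to be disturbed.

How it is judged (in metres and radians):
At the end, for the whole second after the job is handed in: the knob is home (its pointer no more than 2 mm further out than with the pin right in) and the pointer's nose within 6.5 mm of its place at the six dots (distance between pointer and six_mark below 0.0065 m and z of pointer in the frame of index_plate below 0.0175 m); the robot touches nothing.
It fails at once if the dial is forced round against its pin (more than 60 N on the index plate) (contact force between anything else and index_plate above 60 N).
It fails at once if a bystander is pushed more than 30 mm from its place (distance of any of oregano, salt_shaker, lemon, garlic, small_bowl, tomato_tin from where it was at the start of the episode above 0.03 m).
It also fails if it takes over 67 s, if anything falls off the work surface, if the arm or the gripper's body presses on something with over 40 N, if the wrist force passes 120 N, or if a joint passes its speed limit or range.

## Working session

There is one attempt and no reset: what is moved stays moved. The work goes in short steps, Python scripts to look and compute and a tool call to move; the robot and the scene stay as the last step left them, time stands still between calls to the robot, and variables do not carry over. Pictures are saved under pics/ and viewed, at most 10 in all, crops included, and the job is handed in when it is done.

```bash
ls; mkdir -p pics; python3 - <<'E'
from cell import ctrl
import cv2,numpy as np
for n in("scene","top"):
    cv2.imwrite(f"pics/{n}0.png",ctrl.get_image(n)); print(n,ctrl.calibration(n))
print(ctrl.calibration("wrist"))
s=ctrl.read_state();print(s)
E
```

```text
cell.py
pics
scene {'fx': 462.4744409737856, 'fy': 462.4744409737856, 'cx': 275.9893215851438, 'cy': 202.52645153782905, 'k1': 0.002514210302172698, 'rvec': array([ 2.28252516, -0.58733277,  0.2487091 ]), 'tvec': array([-384.96298576,  398.62864049,  782.69117385])}
top {'fx': 522.8165343172312, 'fy': 522.8165343172312, 'cx': 280.80002727652465, 'cy': 202.9057571270313, 'k1': -0.09495868630337052, 'rvec': array([ 2.09819068, -2.15605629,  0.18249813]), 'tvec': array([ 227.12490944,  578.50634208, 1118.28188917])}
{'fx': 301.01615665515914, 'fy': 301.01615665515914, 'cx': 277.9652949746679, 'cy': 205.88996123267944, 'k1': -0.03521061613471997, 'hand_eye': array([[ 1.17315472e-03, -9.46908628e-01, -3.21500659e-01,
         8.31917531e+01],
       [ 9.99999303e-01,  1.15351456e-03,  2.51573398e-04,
        -1.03354200e+00],
       [ 1.32638670e-04, -3.21500730e-01,  9.46909321e-01,
        -1.43180331e+02],
       [ 0.00000000e+00,  0.00000000e+00,  0.00000000e+00,
         1.00000000e+00]])}
{'clock': 0.1, 'qpos': array([-1.37781476,  0.62923383,  0.0384735 ,  1.51825303, -0.02705268,
        0.99630621, -0.02000964]), 'qd': array([ 0.00096471, -0.00149245, -0.00137344, -0.00249417, -0.00098558,
        0.00044808, -0.00179897]), 'tau': array([ 4.03313607e-03, -5.64540982e+01,  1.23127129e+00, -1.93976766e+01,
        1.14195416e-02,  5.43685906e-03,  1.65970124e-05]), 'eef_pos': array([166.166911  , 627.83051831, 230.49918479]), 'tool_rot': array([-3.13991041e+00, -1.16907952e-05,  2.88274987e+00]), 'force': array([-0.06946544,  0.39503161,  0.20679592]), 'torque': array([ 0.03766753, -0.03817531,  0.05308181]), 'gripper_force': 0.0, 'width': 85.42493028840495}
```

View pics/scene0.png

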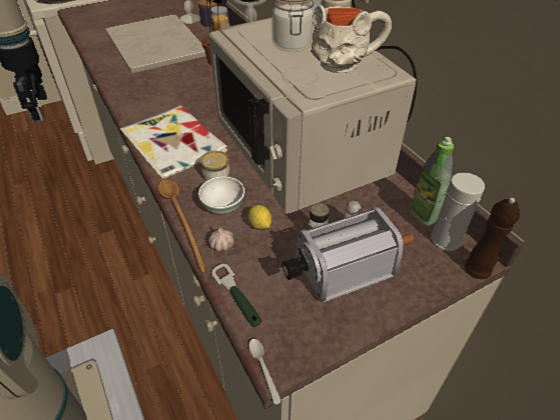

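View pics/top0.png

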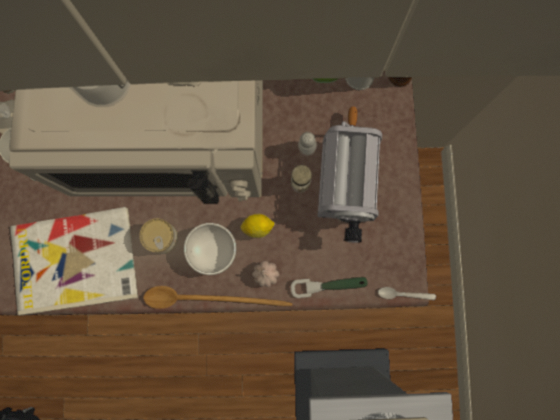

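```bash
cat > h.py <<'E'
import cv2,numpy as np
from cell import ctrl
from scipy.spatial.transform import Rotation as R
def cam(n):
    c=ctrl.calibration(n)
    if n=="wrist":
        s=ctrl.read_state(); T=np.eye(4);T[:3,:3]=R.from_euler('xyz',s['tool_rot']).as_matrix();T[:3,3]=s['eef_pos']
        M=T@c['hand_eye']; Rw=M[:3,:3];o=M[:3,3]
    else:
        Rm=cv2.Rodrigues(c['rvec'])[0];Rw=Rm.T;o=-Rw@c['tvec'].ravel()
    return c,Rw,o
def ray(n,uv,C=None):
    c,Rw,o=C or cam(n); d=np.array([(uv[0]-c['cx'])/c['fx'],(uv[1]-c['cy'])/c['fy']]);u=d.copy()
    for _ in range(10):u=d/(1+c['k1']*(u@u))
    v=Rw@np.array([*u,1]);return o,v/np.linalg.norm(v)
def atz(n,uv,z,C=None):
    o,v=ray(n,uv,C);return (o+v*(z-o[2])/v[2]).round(1)
def proj(n,P,C=None):
    c,Rw,o=C or cam(n);p=Rw.T@(np.array(P,float)-o);u=p[:2]/p[2];u=u*(1+c['k1']*(u@u))
    return np.array([u[0]*c['fx']+c['cx'],u[1]*c['fy']+c['cy']]).round(1)
def tri(a,b):
    A=0;B=0
    for o,v in(a,b):
        M=np.eye(3)-np.outer(v,v);A=A+M;B=B+M@o
    p=np.linalg.solve(A,B);return p.round(1)
def st():
    s=ctrl.read_state();print({k:np.round(s[k],3).tolist() for k in('clock','eef_pos','tool_rot','force','torque','width','gripper_force')})
E
python3 - <<'E'
from h import *
t=cv2.imread('pics/top0.png')[110:250,290:400];s=cv2.imread('pics/scene0.png')[200:310,270:430]
t=cv2.resize(t,None,fx=4,fy=4,interpolation=2);s=cv2.resize(s,None,fx=2.2,fy=2.2,interpolation=2)
o=np.zeros((600,800,3),np.uint8);o[:560,:440]=t;o[:242,445:445+352]=s;cv2.imwrite('pics/c1.png',o)
print(proj('top',[0,0,0]),atz('top',(353,232),85),atz('top',(349,120),0))
E
```

```text
[383.9 465.4] [510.6  57.4  85. ] [792.3  41.4   0. ]
```

View pics/c1.png

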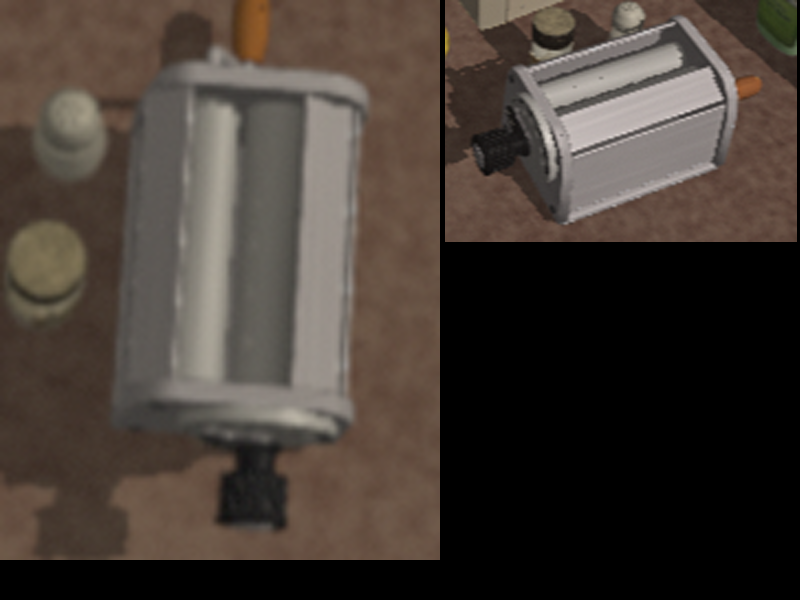

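```bash
python3 - <<'E'
from h import *
T=lambda x,y:(290+x/4,110+y/4)
S=lambda x,y:(270+(x-445)/2.2,200+y/2.2)
for p in [(251,525),(219,525),(286,525),(252,488),(258,445)]: print(p,atz('top',T(*p),85))
print('tri rim face',tri(ray('top',T(251,525)),ray('scene',S(481,154))))
print('edges')
for p in [(118,425),(352,420),(366,90),(150,75)]: print(p,atz('top',T(*p),115))
# roller direction: gaps edges (180,380)-(192,90), (293,380)-(305,95)
for a,b in [((182,380),(192,90)),((292,382),(305,95)),((240,380),(250,95))]:
    P,Q=atz('top',T(*a),105),atz('top',T(*b),105); d=Q-P; print(P,Q,np.arctan2(d[1],d[0]))
# scene top edges
E
```

```text
(251, 525) [490.6  58.9  85. ]
(219, 525) [491.1  76.2  85. ]
(286, 525) [490.1  40.1  85. ]
(252, 488) [510.6  57.4  85. ]
(258, 445) [533.9  53.   85. ]
tri rim face [492.8  58.1  85.2]
edges
(118, 425) [542.4 130.5 115. ]
(352, 420) [541.6   6.8 115. ]
(366, 90) [722.7 -12.  115. ]
(150, 75) [734.1 105.3 115. ]
[567.2  94.6 105. ] [728.2  81.7 105. ] -0.07995341812002356
[564.5  35.9 105. ] [723.8  19.8 105. ] -0.10072514330435078
[566.4  63.6 105. ] [724.5  50.  105. ] -0.08581026469650216
```

Request:
nudge_tcp --pt "-34 -36.4 -8 0 0 0 85" --pt "-34 -36.4 -8 0 0 0 85" --pt "-34 -36.4 -8 0 0 0 85" --pt "-34 -36.4 -8 0 0 0 85" --pt "-34 -36.4 -8 0 0 0 85" --pt "-34 -36.4 -8 0 0 0 85" --pt "-34 -36.4 -8 0 0 0 85" --pt "-34 -36.4 -8 0 0 0 85" --pt "-34 -36.4 -8 0 0 0 85" --pt "-34 -36.4 -8 0 0 0 85" --pt "-34 -36.4 -8 0 0 0 85" --pt "-34 -36.4 -8 0 0 0 85"

```text
clock: 1.3
eef_pos: [446.8, 104.4, 326.8]
tool_rot: [3.141, -0.0, 2.883]
force: [1.2, 0.2, -0.6]
width: 84.7
gripper_force: 0.0
```

Request:
nudge_tcp --pt "0 0 0 0 0 0.13 85" --pt "0 0 0 0 0 0.13 85" --pt "0 0 0 0 0 0.13 85" --pt "0 0 0 0 0 0.13 85" --pt "0 0 0 0 0 0.13 85" --pt "0 0 0 0 0 0.13 85" --pt "0 0 0 0 0 0.13 85" --pt "0 0 0 0 0 0.13 85" --pt "0 0 0 0 0.106 0.106 85"

```text
clock: 2.2
eef_pos: [445.3, 110.6, 326.0]
tool_rot: [-3.134, -0.109, 1.74]
force: [-0.1, 0.1, -0.6]
width: 84.8
gripper_force: 0.0
```

```bash
python3 -c "
from cell import ctrl;print(ctrl.read_state()['qpos'].round(3))"
```

```text
[-0.543  0.262  0.412  1.897 -0.249  1.028  0.159]
```

Request:
nudge_tcp --pt "0 0 0 0 -0.106 -0.106 85" --pt "0 0 0 0 -0.106 -0.106 85" --pt "0 0 0 0 -0.106 -0.106 85" --pt "0 0 0 0 -0.106 -0.106 85" --pt "0 0 0 0 -0.106 -0.106 85" --pt "0 0 0 0 -0.106 -0.106 85"

```text
clock: 2.8
eef_pos: [446.8, 107.1, 326.7]
tool_rot: [-2.987, 0.506, 2.431]
force: [-0.3, -0.6, -0.9]
width: 84.9
gripper_force: 0.0
```

```bash
python3 -c "
from cell import ctrl;print(ctrl.read_state()['qpos'].round(3))"
```

```text
[-0.999  0.279  0.395  2.018  0.516  0.97  -0.115]
```

Request:
nudge_tcp --pt "0 0 0 0 -0.106 -0.106 85" --pt "0 0 0 0 -0.106 -0.106 85" --pt "0 0 0 0 -0.106 -0.106 85" --pt "0 0 0 0 -0.106 -0.106 85" --pt "0 0 0 0 -0.106 -0.106 85" --pt "0 0 0 0 -0.106 -0.106 85" --pt "0 0 0 0 -0.106 -0.106 85" --pt "0 0 0 0 -0.106 -0.106 85" --pt "0 0 0 0 -0.106 -0.106 85" --pt "0 0 0 0 -0.106 -0.106 85"

```text
clock: 3.8
eef_pos: [448.5, 121.4, 314.6]
tool_rot: [-1.916, 0.624, -2.343]
force: [0.7, 0.1, -1.6]
width: 84.9
gripper_force: 0.0
```

```bash
python3 - <<'E'
from h import *
s=ctrl.read_state();print(s['qpos'].round(3));print(R.from_euler('xyz',s['tool_rot']).as_matrix().round(2))
E
```

```text
[-0.815  0.654 -0.493  2.466  1.368  1.595 -0.634]
[[-0.57  0.14  0.81]
 [-0.58  0.63 -0.52]
 [-0.58 -0.76 -0.27]]
```

```bash
cat >> h.py <<'E'
def target(z,phi):
    # tool z along z (horizontal), tool x at clock angle phi (deg, clockwise from up)
    z=np.array(z,float)/np.linalg.norm(z);up=np.array([0,0,1.]);up-=z*(up@z);up/=np.linalg.norm(up);rt=np.cross(z,up)
    a=np.radians(phi);x=up*np.cos(a)+rt*np.sin(a);return np.c_[x,np.cross(z,x),z]
def rel(Rt,P=None):
    s=ctrl.read_state();R0=R.from_euler('xyz',s['tool_rot']).as_matrix()
    print('rotvec tool',R.from_matrix(R0.T@Rt).as_rotvec().round(3))
    if P is not None: print('shift tool',(R0.T@(np.array(P)-s['eef_pos'])).round(1))
    print('q',s['qpos'].round(3))
E
python3 - <<'E'
from h import *
rel(target([.995,-.1,0],90),[520,60,330]); rel(target([.995,-.1,0],0))
E
```

```text
rotvec tool [ 0.113 -0.537 -0.702]
shift tool [-13.9 -40.3  85.5]
q [-0.815  0.654 -0.493  2.466  1.368  1.595 -0.634]
rotvec tool [ 0.562 -0.367 -2.223]
q [-0.815  0.654 -0.493  2.466  1.368  1.595 -0.634]
```

Move forward first, then finish the turn to tool x = right.

Request:
nudge_tcp --pt "-5 -13 28 0 0 0 85" --pt "-5 -13 28 0 0 0 85" --pt "-4 -13 28 0 0 0 85" --pt "0 0 0 0.019 -0.09 -0.117 85" --pt "0 0 0 0.019 -0.09 -0.117 85" --pt "0 0 0 0.019 -0.09 -0.117 85" --pt "0 0 0 0.019 -0.09 -0.117 85" --pt "0 0 0 0.019 -0.09 -0.117 85" --pt "0 0 0 0.019 -0.09 -0.117 85"

```text
clock: 4.7
eef_pos: [595.9, 172.1, 339.1]
tool_rot: [-1.595, -0.032, -1.772]
force: [0.9, 0.4, -0.4]
width: 85.0
gripper_force: 0.0
```

```bash
python3 - <<'E'
from h import *
rel(target([.995,-.1,0],90),[480,60,330]); rel(target([.995,-.1,0],0))
E
```

```text
rotvec tool [ 0.026 -0.101  0.031]
shift tool [132.6  15.5 -90.8]
q [-0.445  0.867 -0.597  2.466  2.085  1.98   0.167]
rotvec tool [ 0.099 -0.059 -1.539]
q [-0.445  0.867 -0.597  2.466  2.085  1.98   0.167]
```

```bash
python3 - <<'E'
from h import *
rel(target([.995,-.1,0],90),[480,60,220])
E
```

```text
rotvec tool [ 0.026 -0.101  0.031]
shift tool [129.1 125.4 -88.1]
q [-0.445  0.867 -0.597  2.466  2.085  1.98   0.167]
```

Request:
nudge_tcp --pt "18 16 0 0 0 0 85" --pt "18 16 0 0 0 0 85" --pt "18 16 0 0 0 0 85" --pt "18 16 0 0 0 0 85" --pt "18 16 0 0 0 0 85" --pt "18 16 0 0 0 0 85"

```text
clock: 5.3
eef_pos: [620.6, 104.2, 239.3]
tool_rot: [-1.592, -0.027, -1.826]
force: [1.0, 0.4, 0.5]
width: 84.9
gripper_force: 0.0
```

```bash
python3 - <<'E'
from h import *
rel(target([.995,-.1,0],90),[440,60,180])
E
```

```text
rotvec tool [ 0.024 -0.155  0.025]
shift tool [  86.7   65.2 -162.3]
q [-0.494  1.095 -0.266  2.466  2.184  1.98  -0.153]
```

```bash
cat > kin.py <<'E'
import numpy as np, itertools
from scipy.spatial.transform import Rotation as R
from scipy.optimize import least_squares
D=[([-1.37781476,.62923383,.0384735,1.51825303,-.02705268,.99630621,-.02000964],[166.17,627.83,230.5],[-3.13991,0,2.88275]),
([-0.543,0.262,0.412,1.897,-0.249,1.028,0.159],[445.3,110.6,326.0],[-3.134,-.109,1.74]),
([-0.999,.279,.395,2.018,.516,.97,-.115],[446.8,107.1,326.7],[-2.987,.506,2.431]),
([-0.815,.654,-.493,2.466,1.368,1.595,-.634],[448.5,121.4,314.6],[-1.916,.624,-2.343]),
([-0.445,.867,-.597,2.466,2.085,1.98,.167],[595.9,172.1,339.1],[-1.595,-.032,-1.772]),
([-0.494,1.095,-.266,2.466,2.184,1.98,-.153],[620.6,104.2,239.3],[-1.592,-.027,-1.826])]
LO=np.array([-3.06,-.37,-1.25,.18,-1.1,.23,-2.94]);HI=np.array([3.06,2.12,1.32,2.47,4.24,1.98,2.94])
def fk(q,p,s):
    h,a,b,c,o1,o7,e1,e2,e3,bx,by=p
    M=np.eye(3);x=np.array([bx,by,h],float)
    ax=['z','y','z','y','z','y','z'];tr=[(e1,0,0),(0,0,a),(e2,0,0),(e3*0,0,0),(0,0,b),(e3,0,0),(0,0,c)]
    sg=[s[0],1,s[1],1,s[2],1,s[3]];of=[o1,0,0,0,0,0,o7]
    tr=[(0,0,0),(0,0,0),(e1,0,a),(0,0,0),(e2,0,b),(0,0,0),(e3,0,c)]
    for i in range(7):
        M=M@R.from_euler(ax[i],sg[i]*q[i]+of[i]).as_matrix();x=x+M@np.array(tr[i],float)
    return x,M
def res(p,s):
    r=[]
    for q,P,E in D:
        x,M=fk(q,p,s);r+=list((x-P)/100);r+=list((R.from_matrix(M).inv()*R.from_euler('xyz',E)).as_rotvec())
    return r
if __name__=="__main__":
    best=[]
    for s in itertools.product([1,-1],repeat=4):
        for o1 in(0,np.pi):
            for o7 in(np.pi/2,-np.pi/2):
                f=least_squares(res,[340,420,400,300,o1,o7,0,0,0,0,0],args=(s,),loss='soft_l1');best.append((f.cost,s,f.x))
    best.sort(key=lambda t:t[0])
    for b in best[:3]:print(b[0],b[1],b[2].round(3))
    np.savez('kin.npz',s=best[0][1],p=best[0][2])
    print(np.round(res(best[0][2],best[0][1]),3).reshape(-1,6))
E
python3 kin.py
```

```text
0.009626005938822457 (-1, -1, -1, -1) [ 3.30165e+02  5.72226e+02  3.95236e+02  3.46709e+02 -2.10000e-02
  1.55900e+00 -9.02500e+00  5.70900e+00 -4.78200e+00  8.59700e+00
 -1.08800e+01]
0.00962600593883245 (-1, -1, -1, -1) [ 3.30165e+02  5.72226e+02  3.95236e+02  3.46709e+02 -2.10000e-02
  2.04090e+01 -9.02500e+00  5.70900e+00 -4.78200e+00  8.59700e+00
 -1.08800e+01]
0.009626005938833115 (-1, -1, -1, -1) [ 3.30165e+02  5.72226e+02  3.95236e+02  3.46709e+02 -2.10000e-02
  1.55900e+00 -9.02500e+00  5.70900e+00 -4.78200e+00  8.59700e+00
 -1.08800e+01]
[[ 0.006 -0.011  0.008  0.    -0.    -0.009]
 [ 0.061  0.034 -0.021  0.002 -0.    -0.008]
 [-0.035 -0.031  0.001 -0.01  -0.003 -0.007]
 [-0.06  -0.046  0.032 -0.012 -0.016  0.005]
 [ 0.012  0.016  0.007  0.001 -0.021  0.011]
 [ 0.015  0.038 -0.026  0.001 -0.02   0.011]]
```

```bash
cat >> h.py <<'E'
from kin import fk,LO,HI
K=np.load('kin.npz');KP=K['p'];KS=K['s']
def ik(P,Rt,q0,w=0.02,m=0.03):
    f=lambda q:np.r_[(fk(q,KP,KS)[0]-P)/100,(R.from_matrix(fk(q,KP,KS)[1]).inv()*R.from_matrix(Rt)).as_rotvec(),w*(q-q0)]
    r=least_squares(f,np.clip(q0,LO+m+.001,HI-m-.001),bounds=(LO+m,HI-m));e=f(r.x)[:6];return r.x,np.linalg.norm(e)
from scipy.optimize import least_squares
E
python3 - <<'E'
from h import *
rng=np.random.default_rng(0)
z=[.995,-.1,0]
for phi in(-80,0,80,180):
    out=[]
    for k in range(40):
        q0=rng.uniform(LO,HI);q,e=ik(np.array([520,56,85.]),target(z,phi),q0,w=0.0)
        if e<.01: out.append((min((q-LO).min(),(HI-q).min()),q))
    out.sort(key=lambda t:-t[0]);print(phi,len(out));[print(round(m,2),q.round(2)) for m,q in out[:5]]
E
```

```text
-80 0
0 0
80 0
180 0
```

```bash
cat >> h.py <<'E'
AX=np.array([.995,-.1,0]);AX/=np.linalg.norm(AX)
def lean(a,sx=-1):
    a=np.radians(a);rt=np.cross(AX,[0,0,1]);w=np.array([0,0,1])*np.cos(a)+rt*np.sin(a)
    x=sx*AX;return np.c_[x,np.cross(-w,x),-w]
E
python3 - <<'E'
from h import *
G=np.array([504,57,85.])
for sx in(-1,1):
  for a in range(-75,76,25):
    Rt=lean(a,sx);P=G+19*Rt[:,2];best=(9,)
    for q1 in(-1,0,1):
     for q7 in(-1.57,0,1.57):
      for q3 in(-.6,.6):
       for q5 in (0,2):
        q,e=ik(P,Rt,np.array([q1,.5,q3,2,q5,1,q7]),w=.003)
        if e<best[0]:best=(e,q)
    print(sx,a,round(best[0],3),best[1].round(2),flush=True)
Rv=lean(0)@R.from_euler('y',-20,degrees=True).as_matrix();print(Rv.round(2))
for P in([470,57,230.],[480,57,260]):
  print(P,*[ik(np.array(P),Rv,np.array([0,.3,.3,2,0,1,1.57]),w=.003)])
E
```

```text
-1 -75 0.0 [-0.83  1.22  0.3   1.63  0.62  1.37  0.41]
-1 -50 0.0 [-0.57  0.96 -0.01  1.8   0.74  1.14  0.31]
-1 -25 0.0 [-0.83  0.88  0.68  1.96 -0.19  0.61  1.34]
-1 0 0.0 [ 0.08  0.71 -0.37  2.08  0.57  0.45  0.75]
-1 25 0.0 [ 0.74  1.   -1.04  2.13  0.92  0.48  0.63]
-1 50 0.0 [ 0.92  1.17 -0.94  2.08 -0.01  0.38  1.8 ]
-1 75 0.0 [ 1.1   1.53 -1.05  1.97 -0.09  0.59  2.06]
1 -75 0.0 [-1.12  1.43  0.89  1.6   0.13  1.18 -2.21]
1 -50 0.0 [-1.04  1.16  0.84  1.78 -0.02  0.89 -2.06]
1 -25 0.0 [-0.82  0.89  0.68  1.94 -0.19  0.63 -1.8 ]
1 0 0.0 [ 0.16  0.74 -0.49  2.06  0.7   0.52 -2.51]
1 25 0.0 [ 0.74  1.01 -1.05  2.1   0.92  0.5  -2.49]
1 50 0.0 [ 0.72  1.01 -0.57  2.06 -0.77  0.54 -0.59]
1 75 0.0 [ 0.87  1.29 -0.62  1.95 -0.78  0.83 -0.41]
[[-0.93  0.1   0.34]
 [ 0.09  0.99 -0.03]
 [-0.34  0.   -0.94]]
[470, 57, 230.0] (array([-0.67445049,  0.28346655,  0.53565134,  2.30255418, -0.21569238,
        0.26      ,  1.49815714]), np.float64(0.0001891184933644948))
[480, 57, 260] (array([-0.48580866,  0.21632313,  0.28708723,  2.23948738,  0.10961014,
        0.36165225,  1.16858339]), np.float64(2.797207306242655e-05))
```

```bash
python3 - <<'E'
from h import *
Rv=lean(0)@R.from_euler('y',-20,degrees=True).as_matrix()
rel(Rv,[480,57,260])
print(atz('top',(258,225),28),atz('top',(265,273),25))
E
```

```text
rotvec tool [-1.035  0.803  1.291]
shift tool [  81.6  -15.8 -124.5]
q [-0.494  1.095 -0.266  2.466  2.184  1.98  -0.153]
[539.2 264.4  28. ] [430.7 251.   25. ]
```

Request:
nudge_tcp --pt "0 -3 0 -0.08 0.062 0.099 85" --pt "0 -3 0 -0.08 0.062 0.099 85" --pt "0 -3 0 -0.08 0.062 0.099 85" --pt "0 -3 0 -0.08 0.062 0.099 85" --pt "0 -3 0 -0.08 0.062 0.099 85" --pt "0 -3 0 -0.08 0.062 0.099 85" --pt "0 -3 0 -0.08 0.062 0.099 85" --pt "0 -3 0 -0.08 0.062 0.099 85" --pt "0 -3 0 -0.08 0.062 0.099 85" --pt "0 -3 0 -0.08 0.062 0.099 85" --pt "0 -3 0 -0.08 0.062 0.099 85" --pt "0 -3 0 -0.08 0.062 0.099 85"

```text
clock: 6.5
eef_pos: [624.8, 85.0, 266.7]
tool_rot: [-3.026, 0.399, -3.133]
force: [-0.4, -0.7, -1.0]
width: 84.8
gripper_force: 0.0
```

```bash
python3 - <<'E'
from h import *
Rv=lean(0)@R.from_euler('y',-20,degrees=True).as_matrix()
rel(Rv,[480,57,260])
E
```

```text
rotvec tool [-0.075  0.056  0.098]
shift tool [136.2 -32.3 -46.8]
q [ 0.257  0.524 -0.829  1.894  0.995  0.798  0.417]
```

Request:
nudge_tcp --pt "34 -8 -12 0 0 0 85" --pt "34 -8 -12 0 0 0 85" --pt "34 -8 -12 0 0 0 85" --pt "34 -8 -12 0 0 0 85" --pt "0 0 0 -0.075 0.056 0.098 85" --pt "0 0 0 0 0 0 85" --pt "0 0 0 0 0 0 85"

```text
clock: 7.2
eef_pos: [480.6, 56.0, 260.7]
tool_rot: [-3.135, 0.351, 3.044]
force: [-0.0, 0.3, 0.0]
width: 85.2
gripper_force: 0.0
```

```bash
python3 - <<'E'
from h import *
Rv=lean(0)@R.from_euler('y',-20,degrees=True).as_matrix()
rel(Rv,[480,57,260])
C=cam('wrist');im=ctrl.get_image('wrist');cv2.imwrite('pics/w1.png',im);np.savez('w1.npz',Rw=C[1],o=C[2])
o=proj('wrist',[545,53,85],C);print(o,proj('wrist',[491,58,85],C))
E
```

```text
rotvec tool [-0.006  0.002  0.003]
shift tool [0.9 1.  0.4]
q [ 0.453  0.314 -0.91   2.209  0.838  0.575  0.396]
[282.7 181.5] [282.9 137.3]
```

View pics/w1.png

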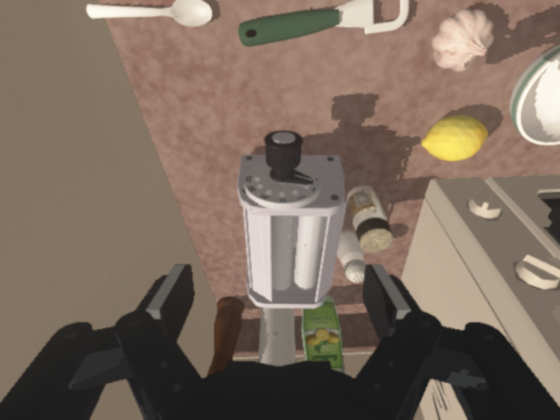

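```bash
python3 - <<'E'
import cv2
im=cv2.imread('pics/w1.png')[125:220,228:354]
cv2.imwrite('pics/w1c.png',cv2.resize(im,None,fx=6,fy=6,interpolation=2))
E
```

```text
(no output)
```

View pics/w1c.png

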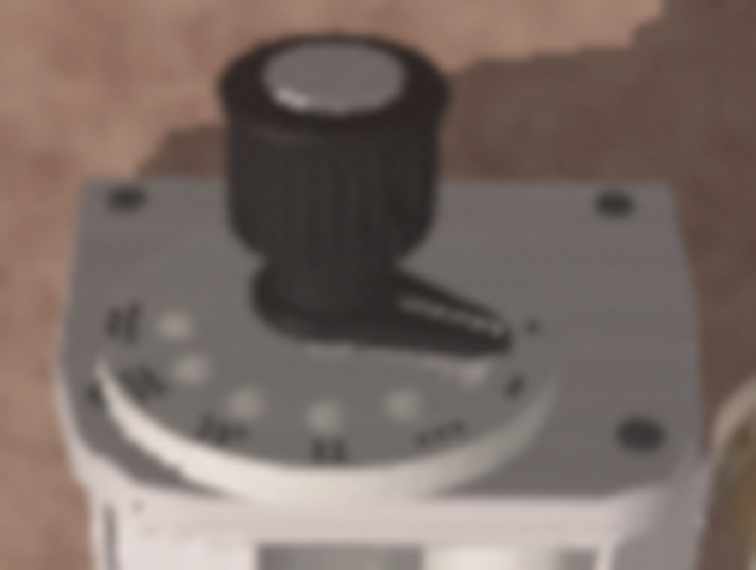

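```bash
cat > fit.py <<'E'
from h import *
d=np.load('w1.npz');C=(ctrl.calibration('wrist'),d['Rw'],d['o'])
px={7:(175,325),6:(190,370),5:(245,403),4:(323,416),3:(403,405)}
O=[];
def pts(v):
    x,y,yaw=v;ax=np.array([np.cos(yaw),np.sin(yaw),0]);rt=np.cross(ax,[0,0,1]);c=np.array([x,y,85.])
    L=[]
    for k in px:
        a=np.radians(30*(k-4));L.append(c-8*ax+28*(np.array([0,0,1])*np.cos(a)+rt*np.sin(a)))
    L.append(c-54*ax);return L
obs=[(228+a/6,125+b/6) for a,b in [*px.values(),(335,75)]]
f=lambda v:np.ravel([proj('wrist',p,C)-o for p,o in zip(pts(v),obs)])
def proj(n,P,C):
    c,Rw,o=C;p=Rw.T@(np.array(P,float)-o);u=p[:2]/p[2];u=u*(1+c['k1']*(u@u));return np.array([u[0]*c['fx']+c['cx'],u[1]*c['fy']+c['cy']])
r=least_squares(f,[545,53,-.1]);print(r.x.round(3),f(r.x).round(1).reshape(-1,2))
E
python3 fit.py
```

```text
[ 5.49085e+02  5.17870e+01 -1.09000e-01] [[-0.  -0.8]
 [ 0.1 -1.1]
 [ 0.1 -0.9]
 [ 0.4 -0.8]
 [ 0.3 -0.9]
 [-0.9  3.8]]
```

```bash
sed -i 's/c-54\*ax/c-v[3]*ax/; s/x,y,yaw=v/x,y,yaw=v[:3]/; s/\[545,53,-.1\]/[545,53,-.1,54]/' fit.py; python3 fit.py
```

```text
[ 5.50359e+02  5.14020e+01 -1.23000e-01  5.95520e+01] [[-0.1 -0.1]
 [ 0.  -0.3]
 [ 0.  -0. ]
 [ 0.2  0.2]
 [ 0.1  0.3]
 [-0.2 -0. ]]
```

```bash
cat >> h.py <<'E'
AX=np.array([np.cos(.123),-np.sin(.123),0]);PAN=np.array([550.4,51.4,85.])
def pose(a,out=42.5,back=0,beta=8):
    Rt=lean(a)@R.from_euler('y',-beta,degrees=True).as_matrix();G=PAN-out*AX
    return Rt,G+(19-back)*Rt[:,2]
def rowsfor(a,d=0.1,beta=8):
    Rt,P=pose(a,beta=beta);k=Rt.T@AX;p=np.array([0,0,19]);rv=k*d
    print('turn +%.2f: shift'%d,(R.from_rotvec(rv).apply(p)-p).round(2),'rv',rv.round(4),'pull dir tool',(-k).round(3))
E
python3 - <<'E'
from h import *
q=ctrl.read_state()['qpos'];ok=q
for a in(-50,-25,0,25,50):
    Rt,P=pose(a);ok,e=ik(P,Rt,ok);print(a,round(e,3),ok.round(2))
Rt,P=pose(-45,back=120);rel(Rt,P);print(P);rowsfor(-45)
E
```

```text
-50 0.001 [-0.35  0.99 -0.43  1.89  1.07  1.34 -0.03]
-25 0.0 [-0.09  0.83 -0.56  2.06  1.15  0.95 -0.02]
0 0.0 [ 0.24  0.75 -0.67  2.19  1.26  0.51  0.03]
25 0.001 [ 0.69  0.92 -0.92  2.25  1.43  0.26  0.1 ]
50 0.002 [ 1.05  1.36 -1.22  2.21  1.19  0.31  0.6 ]
rotvec tool [ 0.763  0.211 -0.166]
shift tool [ 21.4  74.2 103.3]
q [ 0.451  0.315 -0.911  2.209  0.838  0.574  0.396]
[502.94778002 128.52736382 155.72275193]
turn +0.10: shift [-0.01  1.88 -0.09] rv [-0.099   0.      0.0139] pull dir tool [ 0.99  -0.    -0.139]
```

```bash
python3 - <<'E'
from h import *
Rt,P=pose(-70,back=120);rel(Rt,P);print(P)
q=ctrl.read_state()['qpos']
for b in (120,0):
    Rt,P=pose(-70,back=b);q,e=ik(P,Rt,q);print(round(e,3),q.round(2))
for a in(-40,-10,10,20,25):
    Rt,P=pose(a,out=51);q,e=ik(P,Rt,q);print(a,round(e,3),q.round(2))
E
```

```text
rotvec tool [ 1.187  0.2   -0.274]
shift tool [ 33.4  97.7 137.7]
q [ 0.451  0.315 -0.911  2.209  0.838  0.574  0.396]
[505.80186503 151.61417132 119.20785431]
0.001 [-0.61  1.15 -0.38  1.55  0.92  1.78  0.08]
0.0 [-0.48  1.17 -0.34  1.74  1.03  1.62 -0.01]
-40 0.0 [-0.25  0.92 -0.51  1.97  1.1   1.21 -0.06]
-10 0.0 [ 0.12  0.77 -0.66  2.16  1.24  0.71 -0.04]
10 0.0 [ 0.4   0.77 -0.73  2.25  1.37  0.35  0.  ]
20 0.0 [ 0.58  0.85 -0.83  2.27  1.47  0.26  0.01]
25 0.0 [ 0.69  0.92 -0.92  2.27  1.5   0.26  0.02]
```

Request:
nudge_tcp --pt "0 0 0 0.132 0.0222 -0.0304 85" --pt "0 0 0 0.132 0.0222 -0.0304 85" --pt "0 0 0 0.132 0.0222 -0.0304 85" --pt "0 0 0 0.132 0.0222 -0.0304 85" --pt "0 0 0 0.132 0.0222 -0.0304 85" --pt "0 0 0 0.132 0.0222 -0.0304 85" --pt "0 0 0 0.132 0.0222 -0.0304 85" --pt "0 0 0 0.132 0.0222 -0.0304 85" --pt "0 0 0 0.132 0.0222 -0.0304 85" --pt "0 0 0 0 0 0 85"

```text
clock: 8.25
eef_pos: [479.7, 59.7, 255.7]
tool_rot: [-1.913, 0.042, -3.128]
force: [-0.6, 0.6, 0.1]
width: 84.9
gripper_force: 0.0
```

```bash
python3 - <<'E'
from h import *
Rt,P=pose(-70,back=120);rel(Rt,P)
E
```

```text
rotvec tool [-0.004  0.003  0.007]
shift tool [-21.5 160.3 -40.2]
q [-0.424  0.908 -0.522  1.762  0.945  1.873  0.12 ]
```

Request:
nudge_tcp --pt "-5.4 40 -10 0 0 0 85" --pt "-5.4 40 -10 0 0 0 85" --pt "-5.4 40 -10 0 0 0 85" --pt "-5.4 40 -10 0 0 0 85" --pt "0 0 0 0 0 0 85"

```text
clock: 8.75
eef_pos: [506.2, 151.4, 120.3]
tool_rot: [-1.92, 0.045, -3.13]
force: [-0.9, -0.1, 0.0]
width: 85.0
gripper_force: 0.0
```

```bash
python3 - <<'E'
from h import *
Rt,P=pose(-70,back=45);rel(Rt,P);st()
Rt,P=pose(-70);rel(Rt,P);st()
E
```

```text
rotvec tool [0.003 0.002 0.004]
shift tool [ 0.6  0.8 75.2]
q [-0.546  1.182 -0.487  1.497  0.97   1.874  0.076]
{'clock': 8.75, 'eef_pos': [506.205, 151.428, 120.29], 'tool_rot': [-1.92, 0.045, -3.13], 'force': [-0.92, -0.052, 0.04], 'torque': [1.035, 0.047, 0.031], 'width': 84.988, 'gripper_force': 0.0}
rotvec tool [0.003 0.002 0.004]
shift tool [  0.7   0.7 120.2]
q [-0.546  1.182 -0.487  1.497  0.97   1.874  0.076]
{'clock': 8.75, 'eef_pos': [506.205, 151.428, 120.29], 'tool_rot': [-1.92, 0.045, -3.13], 'force': [-0.92, -0.052, 0.04], 'torque': [1.035, 0.047, 0.031], 'width': 84.988, 'gripper_force': 0.0}
```

Request:
nudge_tcp --pt "0 0 30 0 0 0 85" --pt "0 0 30 0 0 0 85" --pt "0.7 0.7 30 0 0 0 85" --pt "0 0 20 0 0 0 85" --pt "0 0 10 0 0 0 85" --pt "0 0 0 0 0 0 85" --pt "0 0 0 0 0 0 85"

```text
clock: 9.45
eef_pos: [509.2, 37.4, 83.6]
tool_rot: [-1.919, 0.048, -3.134]
force: [-0.9, 0.6, 0.4]
width: 85.2
gripper_force: 0.0
```

```bash
python3 - <<'E'
from h import *
Rt,P=pose(-70);rel(Rt,P);st()
C=cam('wrist');im=ctrl.get_image('wrist');cv2.imwrite('pics/w2.png',im)
E
```

```text
rotvec tool [ 0.002 -0.    -0.001]
shift tool [0.8 5.2 0.4]
q [-0.409  1.189 -0.445  1.695  1.069  1.722 -0.008]
{'clock': 9.45, 'eef_pos': [509.248, 37.388, 83.644], 'tool_rot': [-1.919, 0.048, -3.134], 'force': [-0.948, 0.559, 0.411], 'torque': [0.984, 0.016, -0.032], 'width': 85.241, 'gripper_force': 0.0}
```

View pics/w2.png

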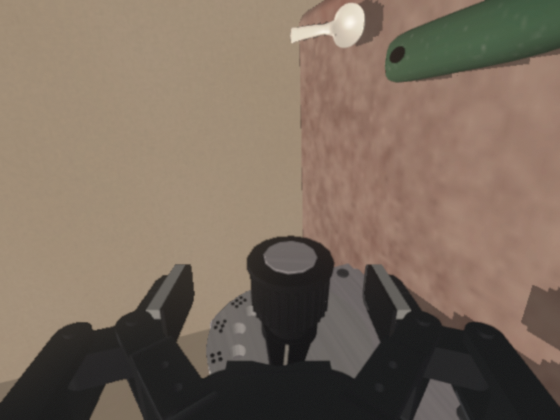

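Request:
nudge_tcp --pt "0.8 5 2 0 0 0 85" --pt "0 0 0 0 0 0 85" --pt "0 0 0 0 0 0 30" --pt "0 0 0 0 0 0 30" --pt "0 0 0 0 0 0 30" --pt "0 0 0 0 0 0 30" --pt "0 0 0 0 0 0 30" --pt "0 0 0 0 0 0 30"

```text
clock: 10.3
eef_pos: [508.4, 36.3, 77.6]
tool_rot: [-1.917, 0.047, -3.134]
force: [-0.0, 1.8, -1.2]
width: 34.4
gripper_force: 60.5
```

```bash
python3 - <<'E'
from h import *
print(ctrl.grip_point_offset)
Rt,P=pose(-70);rel(Rt,P);st()
E
```

```text
18.700000000000003
rotvec tool [ 0.001 -0.001  0.   ]
shift tool [-0.3 -0.  -2.6]
q [-0.409  1.199 -0.442  1.694  1.071  1.718 -0.013]
{'clock': 10.3, 'eef_pos': [508.395, 36.304, 77.621], 'tool_rot': [-1.917, 0.047, -3.134], 'force': [-0.001, 1.776, -1.158], 'torque': [1.181, 0.101, 0.018], 'width': 34.44, 'gripper_force': 60.469}
```

Request:
nudge_tcp --pt "3 0 -0.42 0 0 0 30" --pt "3 0 -0.42 0 0 0 30" --pt "3 0 -0.42 0 0 0 30" --pt "0 0 0 0 0 0 30" --pt "0 0 0 0 0 0 30"

```text
clock: 10.8
eef_pos: [501.1, 37.2, 77.6]
tool_rot: [-1.918, 0.05, -3.132]
force: [6.8, 0.1, -3.7]
width: 34.4
gripper_force: 61.1
```

```bash
python3 - <<'E'
from h import *
Rt,P=pose(-70);rel(Rt,P);st()
s=ctrl.read_state();print('moved out',(np.array([508.395,36.304,77.621])-s['eef_pos'])@AX)
E
```

```text
rotvec tool [ 0.001  0.002 -0.002]
shift tool [-7.6 -0.1 -1.6]
q [-0.415  1.197 -0.446  1.712  1.065  1.712 -0.034]
{'clock': 10.8, 'eef_pos': [501.092, 37.154, 77.58], 'tool_rot': [-1.918, 0.05, -3.132], 'force': [6.798, 0.058, -3.685], 'torque': [1.463, -0.291, 1.229], 'width': 34.374, 'gripper_force': 61.08}
moved out 7.351938223389272
```

Request:
nudge_tcp --pt "1.9 0 -0.27 0 0 0 30" --pt "0 0 0 0 0 0 30" --pt "0 0.94 -0.03 -0.0495 0 0.007 30" --pt "0 1.88 -0.09 -0.099 0 0.0139 30" --pt "0 1.88 -0.09 -0.099 0 0.0139 30" --pt "0 0 0 0 0 0 30" --pt "0 0 0 0 0 0 30"

```text
clock: 11.5
eef_pos: [499.7, 40.0, 72.7]
tool_rot: [-2.17, 0.081, 3.134]
force: [7.9, 0.3, -6.6]
width: 34.7
gripper_force: 62.9
```

```bash
cat >> h.py <<'E'
def dial(a0):
    s=ctrl.read_state();Rm=R.from_euler('xyz',s['tool_rot']).as_matrix();G=s['eef_pos']-19*Rm[:,2];k=G-PAN
    up=np.array([0,0,1.]);rt=np.cross(AX,up);w=-Rm[:,2];a=np.degrees(np.arctan2(w@rt,w@up))
    print('out %.1f side %.1f up %.1f | lean %.1f | tilt %.1f | F_ax %.1f side %.1f up %.1f |'%(-k@AX,k@rt,k[2],a,np.degrees(np.arcsin(Rm[:,2]@AX)),s['force']@AX,s['force']@rt,s['force'][2]),'Tax %.2f'%(s['torque']@AX),'w %.1f t %.2f'%(s['width'],s['clock']),'q',s['qpos'].round(2))
E
python3 - <<'E'
from h import *
dial(0);st()
E
```

```text
out 51.6 side 2.1 up -1.6 | lean -55.4 | tilt 8.1 | F_ax 7.8 side -1.3 up -6.6 | Tax 2.07 w 34.7 t 11.50 q [-0.31  1.08 -0.54  1.82  1.09  1.53 -0.06]
{'clock': 11.5, 'eef_pos': [499.672, 39.97, 72.715], 'tool_rot': [-2.17, 0.081, 3.134], 'force': [7.926, 0.304, -6.613], 'torque': [2.042, -0.39, 1.247], 'width': 34.694, 'gripper_force': 62.865}
```

Request:
nudge_tcp --pt "0 2.8 -0.1 -0.099 0 0.0139 30" --pt "0 2.14 -0.1 -0.099 0 0.0139 30" --pt "0 2.14 -0.1 -0.099 0 0.0139 30" --pt "0 2.14 -0.1 -0.099 0 0.0139 30" --pt "0 2.14 -0.1 -0.099 0 0.0139 30" --pt "0 2.14 -0.1 -0.099 0 0.0139 30" --pt "0 0 0 0 0 0 30"

```text
clock: 12.2
eef_pos: [500.7, 50.0, 65.1]
tool_rot: [-2.774, 0.132, 3.067]
force: [7.9, 3.2, -11.1]
width: 34.8
gripper_force: 70.8
```

```bash
python3 - <<'E'
from h import *
dial(0)
E
```

```text
out 51.8 side 0.8 up -2.3 | lean -20.9 | tilt 8.1 | F_ax 7.5 side -4.1 up -11.1 | Tax 1.78 w 34.8 t 12.20 q [ 0.06  0.86 -0.75  2.06  1.21  1.01 -0.06]
```

Request:
nudge_tcp --pt "0 0.5 1 0 0 0 30" --pt "0 2.14 -0.1 -0.099 0 0.0139 30" --pt "0 2.14 -0.1 -0.099 0 0.0139 30" --pt "0 0 0 0 0 0 30"

```text
clock: 12.6
eef_pos: [501.8, 54.8, 63.5]
tool_rot: [-2.976, 0.141, 3.042]
force: [7.6, 4.3, -6.0]
width: 34.4
gripper_force: 81.3
```

```bash
python3 - <<'E'
from h import *
dial(0)
E
```

```text
out 51.4 side -0.5 up -2.9 | lean -9.4 | tilt 8.2 | F_ax 7.0 side -5.2 up -6.0 | Tax 1.30 w 34.4 t 12.60 q [ 0.22  0.83 -0.81  2.12  1.26  0.82 -0.04]
```

Request:
nudge_tcp --pt "1 0 0.3 -0.05 0 0.007 30" --pt "0 2.2 0 -0.099 0 0.0139 30" --pt "0 2.2 0 -0.099 0 0.0139 30" --pt "0 2.2 0 -0.099 0 0.0139 30" --pt "0 0 0 0 0 0 30"

```text
clock: 13.1
eef_pos: [501.9, 62.0, 63.5]
tool_rot: [2.952, 0.14, 2.991]
force: [7.7, 7.3, -3.6]
width: 34.5
gripper_force: 91.7
```

```bash
cat >> fit.py <<'E'
x,y,yaw=r.x[:3];ax=np.array([np.cos(yaw),np.sin(yaw),0]);rt=np.cross(ax,[0,0,1])
for a in range(-96,-60,4):
    print(a,((proj('wrist',np.array([x,y,85])-17*ax+36*(np.array([0,0,1])*np.cos(np.radians(a))+rt*np.sin(np.radians(a))),C)-[228,125])*6).round(0),end=' ')
E
python3 fit.py|tail -1
python3 - <<'E'
from h import *
dial(0)
E
```

```text
-96 [518. 281.] -92 [520. 288.] -88 [521. 296.] -84 [521. 303.] -80 [521. 311.] -76 [519. 318.] -72 [516. 325.] -68 [513. 333.] -64 [508. 340.] out 52.1 side -1.1 up -3.0 | lean 10.8 | tilt 8.2 | F_ax 6.8 side -8.2 up -3.6 | Tax 1.07 w 34.5 t 13.10 q [ 0.51  0.85 -0.9   2.2   1.37  0.49  0.03]
```

```bash
cat >> fit.py <<'E'
print()
for rr,o in((28,8),(36,10)):
  for a in(-90,-60,-30):
    print(rr,a,((proj('wrist',np.array([x,y,85])-o*ax+rr*(np.array([0,0,1])*np.cos(np.radians(a))+rt*np.sin(np.radians(a))),C)-[228,125])*6).round(0))
E
python3 fit.py|tail -6
python3 - <<'E'
import cv2
im=cv2.imread('pics/w1.png')[160:205,270:325]
cv2.imwrite('pics/w1d.png',cv2.resize(im,None,fx=12,fy=12,interpolation=4))
E
```

```text
28 -90 [473. 331.]
28 -60 [458. 374.]
28 -30 [403. 407.]
36 -90 [517. 324.]
36 -60 [499. 379.]
36 -30 [429. 422.]
```

View pics/w1d.png

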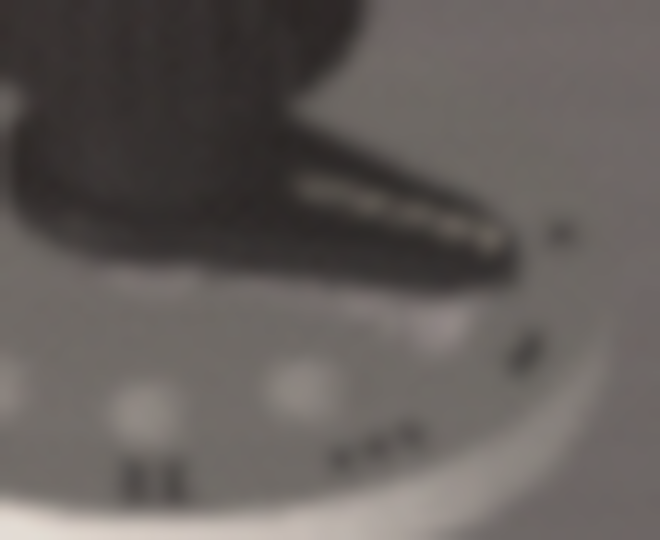

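```bash
cat >> fit.py <<'E'
ob=np.array([(402,302),(499,328)])/6+[228,125]
for o in(14,16,18,20,22):
    g=lambda v:np.ravel([proj('wrist',np.array([x,y,85])-o*ax+rr*(np.array([0,0,1])*np.cos(v[0])+rt*np.sin(v[0])),C)-b for rr,b in zip(v[1:],ob)])
    q=least_squares(g,[-1.2,15,33]);print(o,np.degrees(q.x[0]).round(1),q.x[1:].round(1),q.cost.round(2))
E
python3 fit.py|tail -5
```

```text
14 -78.8 [14.2 32.5] 1.36
16 -72.5 [14.5 32.9] 0.37
18 -66.4 [15.1 33.7] 0.0
20 -60.6 [15.9 34.8] 0.23
22 -55.3 [17.  36.1] 1.0
```

Request:
nudge_tcp --pt "0 -1.3 0 0.06 0 -0.0083 30" --pt "0 -1.3 0 0.06 0 -0.0083 30" --pt "-1.5 0 0.2 0 0 0 30" --pt "-1.5 0 0.2 0 0 0 30" --pt "-1 0 0.14 0 0 0 30" --pt "0 0 0 0 0 0 30"

```text
clock: 13.7
eef_pos: [505.5, 58.9, 63.0]
tool_rot: [3.081, 0.143, 3.011]
force: [6.4, 4.2, -0.7]
width: 34.2
gripper_force: 92.1
```

```bash
python3 - <<'E'
from h import *
dial(0)
E
```

```text
out 48.2 side -0.8 up -3.2 | lean 3.4 | tilt 8.2 | F_ax 5.8 side -5.0 up -0.7 | Tax 0.63 w 34.2 t 13.70 q [ 0.4   0.83 -0.87  2.17  1.32  0.61  0.01]
```

Request:
nudge_tcp --pt "-1.5 0 0.2 0 0 0 30" --pt "-1.5 0 0.2 0 0 0 30" --pt "0 0 0 0 0 0 30"

```text
clock: 14.0
eef_pos: [508.3, 58.6, 63.0]
tool_rot: [3.081, 0.142, 3.011]
force: [6.1, 3.7, -0.1]
width: 34.4
gripper_force: 92.1
```

```bash
python3 - <<'E'
from h import *
dial(0)
E
```

```text
out 45.4 side -0.9 up -3.2 | lean 3.4 | tilt 8.2 | F_ax 5.6 side -4.4 up -0.1 | Tax 0.62 w 34.4 t 14.00 q [ 0.4   0.83 -0.87  2.16  1.32  0.61  0.02]
```

Request:
nudge_tcp --pt "-1.5 0 0.2 0 0 0 30" --pt "-1.2 0 0.15 0 0 0 30" --pt "0 0 0 0 0 0 30" --pt "0 0 0 0 0 0 85" --pt "0 0 0 0 0 0 85" --pt "0 0 0 0 0 0 85" --pt "0 0 0 0 0 0 85" --pt "0 0 0 0 0 0 85"

```text
clock: 14.8
eef_pos: [508.4, 56.3, 61.9]
tool_rot: [3.085, 0.138, 3.009]
force: [0.4, 0.3, -0.2]
width: 85.0
gripper_force: 0.0
```

```bash
python3 - <<'E'
from h import *
dial(0)
rowsfor(0,-.12)
cv2.imwrite('pics/w3.png',cv2.resize(ctrl.get_image('wrist')[200:420,150:420],None,fx=2.5,fy=2.5))
E
```

```text
out 44.9 side 1.4 up -4.3 | lean 3.2 | tilt 7.9 | F_ax 0.4 side -0.4 up -0.2 | Tax -0.06 w 85.0 t 14.80 q [ 0.41  0.83 -0.87  2.16  1.31  0.62  0.03]
turn +-0.12: shift [-0.02 -2.25 -0.13] rv [ 0.1188  0.     -0.0167] pull dir tool [ 0.99   0.    -0.139]
```

View pics/w3.png

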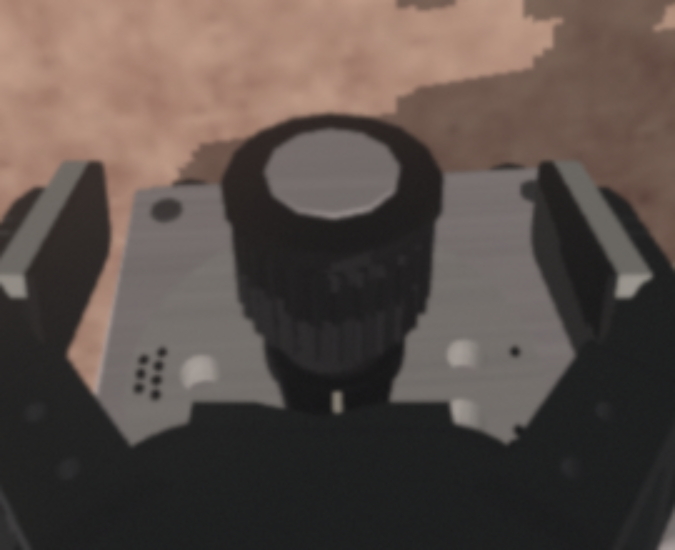

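Request:
nudge_tcp --pt "-2 -2.6 0.15 0.115 0 -0.016 85" --pt "0 -2.6 -0.15 0.115 0 -0.016 85" --pt "0 -2.6 -0.15 0.115 0 -0.016 85" --pt "0 -2.6 -0.15 0.115 0 -0.016 85" --pt "0 -2.6 -0.15 0.115 0 -0.016 85" --pt "0 -2.6 -0.15 0.115 0 -0.016 85" --pt "0 -2.6 -0.15 0.115 0 -0.016 85" --pt "0 -2.6 -0.15 0.115 0 -0.016 85" --pt "0 0 0 0 0 0 85" --pt "0 0 0 0 0 0 85"

```text
clock: 15.85
eef_pos: [508.0, 38.3, 69.4]
tool_rot: [-2.266, 0.089, 3.124]
force: [-0.1, 0.3, -1.2]
width: 84.7
gripper_force: 0.0
```

```bash
python3 - <<'E'
from h import *
dial(0)
G=PAN-43*AX+.8*np.array([0,1,0])
Rt,_=pose(-50);rel(Rt,G+22.4*Rt[:,2])
E
```

```text
out 43.1 side 3.8 up -3.5 | lean -49.9 | tilt 7.9 | F_ax -0.1 side -0.3 up -1.2 | Tax 0.78 w 84.7 t 15.85 q [-0.26  1.04 -0.56  1.85  1.11  1.45 -0.04]
rotvec tool [ 0.002 -0.002 -0.   ]
shift tool [-0.8  0.3 -2.3]
q [-0.258  1.037 -0.564  1.846  1.11   1.452 -0.042]
```

Request:
nudge_tcp --pt "-0.3 0.3 -1.5 0 0 0 85" --pt "0 0 0 0 0 0 30" --pt "0 0 0 0 0 0 30" --pt "0 0 0 0 0 0 30" --pt "0 0 0 0 0 0 30" --pt "0 0 0 0 0 0 30"

```text
clock: 16.45
eef_pos: [508.7, 39.7, 70.6]
tool_rot: [-2.266, 0.09, 3.123]
force: [1.7, 1.3, 0.6]
width: 34.4
gripper_force: 61.9
```

```bash
python3 - <<'E'
from h import *
dial(0)
E
```

```text
out 42.5 side 2.3 up -2.3 | lean -49.9 | tilt 7.9 | F_ax 1.5 side -1.5 up 0.6 | Tax 1.02 w 34.4 t 16.45 q [-0.26  1.04 -0.57  1.84  1.11  1.45 -0.04]
```

Request:
nudge_tcp --pt "3 0 -0.42 0 0 0 30" --pt "3 0 -0.42 0 0 0 30" --pt "3 0 -0.42 0 0 0 30" --pt "2 0 -0.28 0 0 0 30" --pt "0 0 0 0 0 0 30"

```text
clock: 16.95
eef_pos: [499.4, 40.8, 70.7]
tool_rot: [-2.265, 0.093, 3.125]
force: [7.2, -0.3, -3.6]
width: 34.4
gripper_force: 62.7
```

```bash
python3 - <<'E'
from h import *
dial(0)
E
```

```text
out 52.0 side 2.4 up -2.2 | lean -49.9 | tilt 8.1 | F_ax 7.2 side -0.6 up -3.6 | Tax 1.20 w 34.4 t 16.95 q [-0.27  1.03 -0.57  1.87  1.11  1.45 -0.06]
```

Request:
nudge_tcp --pt "0 2.2 0 -0.099 0 0.0139 30" --pt "0 2.2 0 -0.099 0 0.0139 30" --pt "0 2.2 0 -0.099 0 0.0139 30" --pt "0 2.2 0 -0.099 0 0.0139 30" --pt "0 2.2 0 -0.099 0 0.0139 30" --pt "0 2.2 0 -0.099 0 0.0139 30" --pt "0 2.2 0 -0.099 0 0.0139 30" --pt "0 2.2 0 -0.099 0 0.0139 30" --pt "0 2.2 0 -0.099 0 0.0139 30" --pt "0 2.2 0 -0.099 0 0.0139 30" --pt "0 2.2 0 -0.099 0 0.0139 30" --pt "0 0 0 0 0 0 30"

```text
clock: 18.15
eef_pos: [502.5, 63.3, 63.3]
tool_rot: [2.902, 0.139, 2.983]
force: [7.0, 6.6, -2.2]
width: 34.6
gripper_force: 78.9
```

```bash
python3 - <<'E'
from h import *
dial(0)
E
```

```text
out 51.7 side -1.5 up -3.4 | lean 13.6 | tilt 8.2 | F_ax 6.1 side -7.4 up -2.2 | Tax 0.73 w 34.6 t 18.15 q [ 0.54  0.86 -0.9   2.21  1.37  0.44  0.04]
```

Request:
nudge_tcp --pt "-1.5 0 0.2 0 0 0 30" --pt "-1.5 0 0.2 0 0 0 30" --pt "-1.5 0 0.2 0 0 0 30" --pt "0 0 0 0 0 0 30"

```text
clock: 18.55
eef_pos: [506.8, 62.7, 63.2]
tool_rot: [2.909, 0.139, 2.985]
force: [5.6, 2.8, -1.5]
width: 34.4
gripper_force: 78.6
```

```bash
python3 - <<'E'
from h import *
dial(0)
E
```

```text
out 47.4 side -1.6 up -3.5 | lean 13.2 | tilt 8.2 | F_ax 5.2 side -3.5 up -1.5 | Tax 0.33 w 34.4 t 18.55 q [ 0.54  0.86 -0.9   2.19  1.36  0.45  0.06]
```

Request:
nudge_tcp --pt "-1.5 0 0.2 0 0 0 30" --pt "-1.5 0 0.2 0 0 0 30" --pt "-1.5 0 0.2 0 0 0 30" --pt "0 0 0 0 0 0 30"

```text
clock: 18.95
eef_pos: [510.7, 62.3, 63.1]
tool_rot: [2.909, 0.138, 2.986]
force: [4.5, 3.2, -1.8]
width: 34.8
gripper_force: 78.5
```

```bash
python3 - <<'E'
from h import *
dial(0)
E
```

```text
out 43.5 side -1.7 up -3.6 | lean 13.2 | tilt 8.1 | F_ax 4.1 side -3.8 up -1.8 | Tax 0.31 w 34.8 t 18.95 q [ 0.54  0.86 -0.9   2.18  1.34  0.46  0.08]
```

Request:
nudge_tcp --pt "0 0 0 0 0 0 85" --pt "0 0 0 0 0 0 85" --pt "0 0 0 0 0 0 85" --pt "0 0 0 0 0 0 85" --pt "0 0 0 0 0 0 85"

```text
clock: 19.45
eef_pos: [508.9, 60.7, 62.3]
tool_rot: [2.912, 0.135, 2.984]
force: [-0.1, -0.6, 0.1]
width: 85.0
gripper_force: 0.0
```

```bash
python3 - <<'E'
from h import *
dial(0)
cv2.imwrite('pics/w4.png',cv2.resize(ctrl.get_image('wrist')[200:420,150:420],None,fx=2.5,fy=2.5))
E
```

```text
out 45.0 side 0.1 up -4.4 | lean 13.0 | tilt 8.0 | F_ax -0.1 side 0.6 up 0.1 | Tax -0.20 w 85.0 t 19.45 q [ 0.54  0.86 -0.9   2.19  1.34  0.46  0.08]
```

View pics/w4.png

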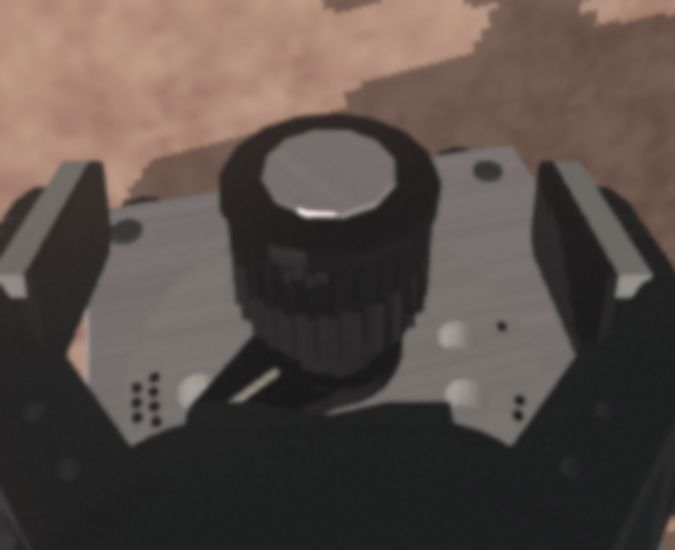

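Request:
nudge_tcp --pt "0 0 -15 0 0 0 85" --pt "0 0 -30 0 0 0 85" --pt "0 0 -40 0 0 0 85" --pt "0 0 -40 0 0 0 85" --pt "0 0 -40 0 0 0 85" --pt "0 0 -40 0 0 0 85"

```text
clock: 20.1
eef_pos: [474.4, 19.0, 261.2]
tool_rot: [2.91, 0.134, 2.985]
force: [0.4, -0.9, 1.1]
width: 85.5
gripper_force: 0.0
```

```bash
python3 - <<'E'
from h import *
Rv=lean(0)@R.from_euler('y',-20,degrees=True).as_matrix()
rel(Rv,[480,57,260])
E
```

```text
rotvec tool [ 0.223 -0.21  -0.057]
shift tool [ 0.5 37.1  9.9]
q [ 0.917  0.518 -1.232  2.075  0.498  0.716  0.862]
```

Request:
nudge_tcp --pt "0 12 3 0.074 -0.07 -0.019 85" --pt "0 12 3 0.074 -0.07 -0.019 85" --pt "0 12 3 0.074 -0.07 -0.019 85" --pt "0 0 0 0 0 0 85" --pt "0 0 0 0 0 0 85" --pt "0 0 0 0 0 0 85"

```text
clock: 20.7
eef_pos: [481.2, 52.8, 256.4]
tool_rot: [3.136, 0.341, 3.014]
force: [0.4, -1.4, -0.3]
width: 84.7
gripper_force: 0.0
```

```bash
python3 - <<'E'
from h import *
st()
C=cam('wrist');im=ctrl.get_image('wrist');cv2.imwrite('pics/w5.png',im);np.savez('w5.npz',Rw=C[1],o=C[2])
def pr(P): 
    return (proj('wrist',P,C)-[228,125])*6
rt=np.cross(AX,[0,0,1])
for o,r in((17,36),(8,28)):
  for a in(30,54,60,66,90): print(o,a,pr(PAN-o*AX+r*(np.array([0,0,1])*np.cos(np.radians(a))+rt*np.sin(np.radians(a)))).round(0))
print('face',pr(PAN-59.5*AX))
cv2.imwrite('pics/w5c.png',cv2.resize(im[125:220,228:354],None,fx=6,fy=6,interpolation=2))
E
```

```text
{'clock': 20.7, 'eef_pos': [481.195, 52.813, 256.381], 'tool_rot': [3.136, 0.341, 3.014], 'force': [0.38, -1.386, -0.332], 'torque': [-0.0, 0.346, -0.038], 'width': 84.664, 'gripper_force': 0.0}
17 30 [236. 405.]
17 54 [173. 371.]
17 60 [163. 361.]
17 66 [154. 350.]
17 90 [142. 305.]
8 30 [262. 424.]
8 54 [213. 398.]
8 60 [205. 390.]
8 66 [198. 382.]
8 90 [187. 346.]
face [342.   90.6]
```

View pics/w5c.png

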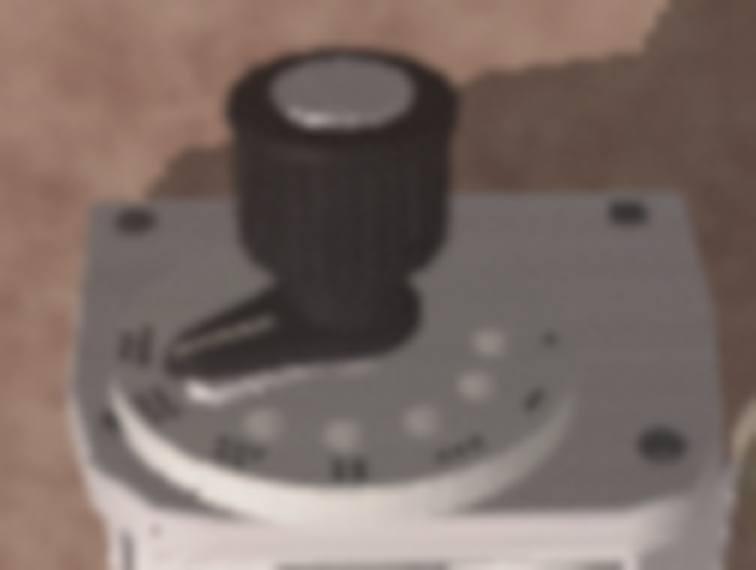

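```bash
python3 - <<'E'
from h import *
d=np.load('w5.npz');C=(ctrl.calibration('wrist'),d['Rw'],d['o']);rt=np.cross(AX,[0,0,1])
ob=np.array([(275,322),(178,352)])/6+[228,125]
for o in(17,18,19):
    g=lambda v:np.ravel([proj('wrist',PAN-o*AX+rr*(np.array([0,0,1])*np.cos(v[0])+rt*np.sin(v[0])),C)-b for rr,b in zip(v[1:],ob)])
    q=least_squares(g,[1.1,15,33],diff_step=.01);print(o,np.degrees(q.x[0]).round(1),q.x[1:].round(1),q.cost.round(2))
E
```

```text
17 62.6 [13.1 32.3] 0.03
18 59.5 [13.6 33. ] 0.02
19 56.7 [13.8 33.9] 0.19
```

Pointer at about 60–65°, knob home, pin in six; the robot is clear. Handing in.

```bash
python3 -c "
from cell import ctrl;print(ctrl.finish_job())"
```

```text
the job is handed in; nothing more can be done
None
```

The dial is set to six and the job is handed in: the last wrist picture shows the pin in the six-dot hole, the knob fully home and the pointer at about 60°, and the gripper was clear of everything at hand-in (about 21 s of the 67 s used; no verdict was printed).

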